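# Fit the cover back on the sloping worktop outlet

### The job

The switched outlet at the left of the worktop has been wired and stands open: fit its long cover plate back over the two locating pins, the switch showing through its window, and press it fully home so that it lies flush on the box and both spring catches have closed over its ends. Press firmly but do not force it, and leave everything else on the worktop as it stands.

Things in the scene. Friction and masses are not known exactly. Their poses are not given: they have to be found in the camera images.
- outlet: The open outlet: white plastic box 50 mm (its x) by 184 mm (y), 45 mm deep, fixed on a black wedge foot; the open face slopes 35 degrees, low long side towards the robot. Origin: centre of the face, in the plane of its rim, 95 mm above the worktop; x up the slope, away from the robot; y along the box to the left; z square out of the face. The cover overhangs it by 6 mm on each long side.
- pin_left (a point): Tip of the left steel locating pin on the outlet (outlet frame x 0, y +52, z +24 mm): 10 mm in diameter up to 17 mm above the rim, then tapering to 4 mm at the tip. Pins stand square to the sloping face.
- pin_right (a point): Tip of the right locating pin, like the left one (outlet frame x 0, y -52, z +24 mm).
- switch (a point): Top of the outlet's black switch with white rocker (34 mm in x, 18 mm in y; outlet frame x 0, y +24, z +14 mm). It stands up through the cover's window. The round socket at y -18 mm lies below the rim.
- catch_left (a joint): Left steel spring catch, 24 mm wide, at the outlet's end (y +95 mm), up to 22 mm above the rim. 0 = closed, grows outwards (m). Its nose overhangs the seated cover's end by 3.3 mm, 1 mm above it, and flares outwards above. The plate meets the catches 16 mm above the rim and rests there; each yields to about 5 to 10 N on its end of the plate, then springs back to 0.
- catch_right (a joint): The same catch at the right end (y -95 mm).
- cover: The cover: aluminium plate 62 mm (its x) by 190 mm (y), 8 mm thick, 0.11 to 0.2 kg, lying right way up. Origin: centre of the underside, z up. Through holes: round 12.5 mm at y -52 and +52 mm (for the pins), round 43 mm at y -18 mm (socket), rectangular 42 mm (x) by 26 mm (y) at y +24 mm (switch). Fitted, its frame coincides with outlet. It does not fit turned end for end.
- cover_window (a point): Centre of the rectangular switch window, on the cover's underside (cover frame x 0, y +24 mm, z 0).
- press_left (a point): Centre of the plain area, 35 mm long, between pin hole and end beside the switch window, on the cover's top (cover frame y +75, z +8 mm); a place to press that end down.
- press_right (a point): The same at the cover's other end (cover frame y -75, z +8 mm).
- blank_plate: Bystander: a shorter blank plate of the same make, 62 x 126 x 8 mm, with two 13 mm holes only, lying flat on the worktop; it belongs to another box. Origin: centre of its underside. It and the cover may have changed places.
- mug: Bystander: white mug, 76 mm wide, 85 mm tall. Origin: centre of its underside.
- screwdriver: Bystander: screwdriver 190 mm long, lying flat.
- storage_jar: Bystander: glass storage jar, 84 mm wide, 120 mm tall. Origin: centre of its underside.
- pepper_mill: Bystander: dark wooden pepper mill, 54 mm wide, 160 mm tall. Origin: centre of its underside.
- sugar_bowl: Bystander: white bowl, 100 mm wide, 55 mm tall. Origin: centre of its underside.
Things that resemble listed ones, but are neither listed nor needed, are in the scene too. Leave any turquoise look-alike of the cover alone.

How it is judged:
By the outcome, as a careful person would: the job done as asked, in the order asked, and still so for the second after the job is handed in, with the robot touching nothing.
It also fails if it takes over 48 s, if anything falls off the work surface, if the arm or the gripper's body presses on something with over 40 N, if the wrist force passes 120 N, or if a joint passes its speed limit or range.

### The arm

A 6-joint arm with a two-finger parallel gripper is mounted at the origin on the work surface. World frame = base frame: x ahead of the robot, y to its left, z up, the work surface at z = 0. Lengths are in mm, angles in rad, forces in N, time in s.
With the tool pointing down it reaches from about 275 to 750 mm from the base axis. Payload 10.2 kg.
Tool frame: the origin (TCP) lies at the very end of the fingers, on their centre line; the grasp point (between the pads) lies 19 mm behind it (ctrl.hold_point_z is the distance from the TCP to the grasp point, in mm); z points along the fingers, y is the direction in which the jaws open and shut (so a half turn about z gives the same grasp; the last joint's range is limited). The gripper opens to 85 mm and grips with 20 to 120 N. Pads are 22 mm wide; open, the fingers measure 114 mm over their backs; the gripper's body (76 mm by 85 mm) begins 54 mm behind the grasp point. The pads swing forward as they close: fully open they stand 13 mm farther back than shut.
Start: joints at [-1.466, 0.313, 1.498, -0, 1.331, -0.223], TCP at [169.017, -497.056, 231.294] pointing down, gripper open.
Joint ranges: [-2.94, 2.94], [-0.97, 2.17], [0.19, 2.56], [-1.23, 4.37], [0.02, 3.11], [-2.88, 2.88]. Speed limits (rad/s): [2.39, 2.39, 3.01, 3.14, 3.14, 3.14].

### API

Orientations are given as a unit quaternion [w, x, y, z].
In Python, from rig import readout, cams, workorder, spotter, ctrl gives the robot as it stands.
- The arm moves only by the tool step_arm, never from a script. Its argument "plan" is text: rows parted by semicolons, each of 5 numbers parted by spaces: the shift along the tool's x, y, z in cm, then the turn about the tool's z in degrees, then the opening in per cent of the stroke, from 0 (shut) to 100 (fully open). In form: x y z twist gripper; .... A call has 1 to 10 rows; each row is the pose to reach, as a shift and turn from the pose commanded when the call began, along the tool's axes at that moment; what a row does not reach only later rows make up. A row lasts 1/10 s, in which the tool goes at most 50 mm and 8.59 degrees, less where a joint would pass 70% of its speed; a pose out of reach is approached as far as the arm can. A call with a gripper value outside its range is refused whole. The fingers move at their own pace and stop on an object; "grip_force" is the grip in N (left out, the last holds). Time passes only in rows, so rows that repeat a pose let the fingers close. It gives the time, the measured TCP pose, the force and the opening at its end, in the units of the state.
- readout.sense(): the state, without advancing time (a new reading comes with each control period).
- cams.capture(name): name is "side" or "top" or "wrist"; returns (picture, depth): 480x640x3 uint8, red, green, blue; 480x640 float32, mm along the optical axis (not along the pixel's ray), 0 where there is no reading.
- cams.camera_info(name): a dict with "vfov" (degrees; the focal length in pixels is half the picture's height over the tangent of half this angle, whatever the lens; pixels are square), "cx", "cy" (the principal point, pixels), "k1" (the pictures are not rectified: a ray, as slopes to the right and down, at radius r is drawn at 1 + k1 r^2 times it, then the intrinsics apply), "rvec" (rotation vector, rad) and "tvec" (3), from world to camera coordinates, as OpenCV has them. Camera axes: x right, y down, z forward; pixel columns grow to the right and rows downward; lengths in mm; the calibration is good to about 2 mm. A picture is of the moment at which its call begins: read the wrist's pose just before it. camera_info takes no time and is no camera call; for the wrist camera it gives the pose at the moment of the call.
- workorder.finish_job(): hands the job in, once; it reports no verdict.
Trained networks look in the newest picture that a camera, given by its name, has taken for a name from the list of things; names that differ only in an ending like _2 or _b are one class to them, and where a whole thing is asked for, a point or a joint stands for the part that bears it (a point fixed in the world has none). Each returns a list of dicts, best first, with "conf" (0 to 1); they miss things now and then, are a little off and sometimes report something else, mostly with a low value. They report only what shows in the picture. A call takes as long as a camera call. They do not tell look-alikes from the thing itself.
- spotter.regions_of(camera, target): "pixels" (480x640 bool, what is visible of it) and "extent" ([centre column, centre row, width, height] in pixels, round what is visible of it).
The state is a dict: "time_s": time; "joints": joint angles; "dq": joint speeds; "tau": joint torques, N m; "eef_pos": TCP position; "ee_rot": TCP orientation; "force": force on the tool from outside, world axes, zero at the start; "wrist_torque": the same for the moment, N m; "grip_width": opening from 0.0 (shut) to 1.0 (fully open).
Only numpy, scipy, OpenCV 4.12 (cv2) and the standard library are available. Lean on these libraries where they do the work, as an engineer would, in place of code of your own. Each camera call takes 0.05 s, during which the arm holds its last target. There are 200 camera calls.

## Working session

There is one attempt and no reset: what is moved stays moved. The work goes in short steps, Python scripts to look and compute and a tool call to move; the robot and the scene stay as the last step left them, time stands still between calls to the robot, and variables do not carry over. Pictures are saved under pics/ and viewed, about 8 in all and at most 12, crops included, and the job is handed in when it is done.

Besides the shell and the picture viewer there is one more tool, called after "Call:" in YAML: its name, and indented under it one key for each argument. step_arm: Moves the arm, as the interface text tells. Its arguments: {"type":"object","properties":{"plan":{"type":"string"},"grip_force":{"type":"number"}},"required":["plan"]}

```bash
ls; mkdir -p pics; cat > h.py <<'E'
import numpy as np, cv2
from rig import readout, cams, workorder, spotter, ctrl
from scipy.spatial.transform import Rotation as R
def info(n):
    i=cams.camera_info(n); f=240/np.tan(np.radians(i['vfov'])/2)
    return f,i['cx'],i['cy'],i['k1'],R.from_rotvec(np.ravel(i['rvec'])),np.ravel(i['tvec'])
def world(I,u,v,d):
    f,cx,cy,k,Rr,t=I; x=(np.asarray(u,float)-cx)/f; y=(np.asarray(v,float)-cy)/f
    xs,ys=x.copy(),y.copy()
    for _ in range(8):
        s=1+k*(xs**2+ys**2); xs,ys=x/s,y/s
    P=np.stack([xs*d,ys*d,np.asarray(d,float)],-1)
    return Rr.inv().apply(P-t)
def proj(I,P):
    f,cx,cy,k,Rr,t=I; p=Rr.apply(np.atleast_2d(P))+t; s=p[:,:2]/p[:,2:]
    return s*(1+k*(s**2).sum(1,keepdims=True))*f+[cx,cy]
def save(n,im): cv2.imwrite('pics/'+n,im[:,:,::-1])
def tool():
    s=readout.sense(); q=s['ee_rot']; return np.array(s['eef_pos']),R.from_quat([q[1],q[2],q[3],q[0]]),s
E
python3 - <<'E'
from h import *
for n in ('side','top'):
    im,d=cams.capture(n); save(n+'0.png',im); I=info(n); print(n,I[:4],I[4].inv().apply(-I[5]).round())
    np.save(n+'_d.npy',d); np.save(n+'_i.npy',im)
    for t in ('cover','blank_plate','outlet','switch','cover_window','press_left'):
        for r in spotter.regions_of(n,t)[:3]:
            m=r['pixels']&(d>0); v,u=np.nonzero(m)
            print(t,round(r['conf'],2),np.round(r['extent']),np.median(world(I,u,v,d[m]),0).round() if len(u) else None)
p,r,s=tool();print(s, r.as_matrix().round(3),ctrl.hold_point_z)
E
```

```text
pics
side (np.float64(537.5706763242372), 309.7936923307793, 239.77336501542698, 0.056661723375878714) [ 304.  885. 1083.]
cover 0.93 [331. 226.  64.  47.] [ 529. -145.   10.]
cover 0.77 [408. 189.  49.  33.] [ 342. -339.    9.]
blank_plate 0.7 [353. 184.  41.  20.] [ 511. -342.   10.]
blank_plate 0.52 [330. 225.  61.  46.] [ 528. -143.   10.]
outlet 0.95 [267. 292.  41.  83.] [595. 199.  92.]
switch 0.6 [264. 293.  45.  86.] [595. 198.  92.]
switch 0.52 [390. 238.  20.  50.] [ 360. -162.   23.]
press_left 0.66 [330. 227.  68.  48.] [ 525. -142.   10.]
press_left 0.66 [407. 190.  47.  28.] [ 343. -338.    9.]
top (np.float64(584.8084106469685), 309.20969321156974, 239.93801419843183, -0.13390432233196234) [ 494.   39. 1328.]
cover 0.8 [472. 341.  73.  73.] [ 318. -364.    8.]
cover 0.71 [230. 217.  96.  39.] [596. 180.  87.]
cover 0.65 [379. 248.  60.  85.] [ 523. -144.    8.]
blank_plate 0.82 [464. 256.  32.  57.] [ 511. -343.    8.]
outlet 0.83 [232. 216.  94.  39.] [596. 179.  87.]
switch 0.83 [230. 214.  98.  41.] [595. 182.  86.]
cover_window 0.76 [379. 247.  61.  86.] [ 525. -1
[... 212 characters left out ...]
6.77151321e-06,
        1.33102623e+00, -2.23364005e-01]), 'dq': array([ 9.65084508e-04,  3.54966634e-04, -1.66076257e-04,  6.56996343e-04,
       -1.07386187e-03,  7.92141976e-06]), 'tau': array([ 3.35153918e-04, -4.12107754e+01, -2.59862262e+01, -1.65724277e-04,
        6.08702321e-04, -2.34910084e-05]), 'eef_pos': array([ 169.01135874, -497.03587543,  231.29980903]), 'ee_rot': array([-1.57316535e-05,  9.86602599e-01,  1.63141996e-01,  4.23167564e-06]), 'force': array([0.15795397, 0.40633798, 0.00943234]), 'wrist_torque': array([0.00852541, 0.0187966 , 0.01928006]), 'grip_width': 0.9994437805339424} [[ 0.947  0.322  0.   ]
 [ 0.322 -0.947  0.   ]
 [ 0.    -0.    -1.   ]] 18.700000000000003
```

```bash
python3 - <<'E'
import numpy as np,cv2
im=np.load('top_i.npy'); c=cv2.resize(im[150:450,140:540],(800,600),interpolation=cv2.INTER_CUBIC); cv2.imwrite('pics/topc.png',c[:,:,::-1])
E
```

```text
(no output)
```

View pics/topc.png

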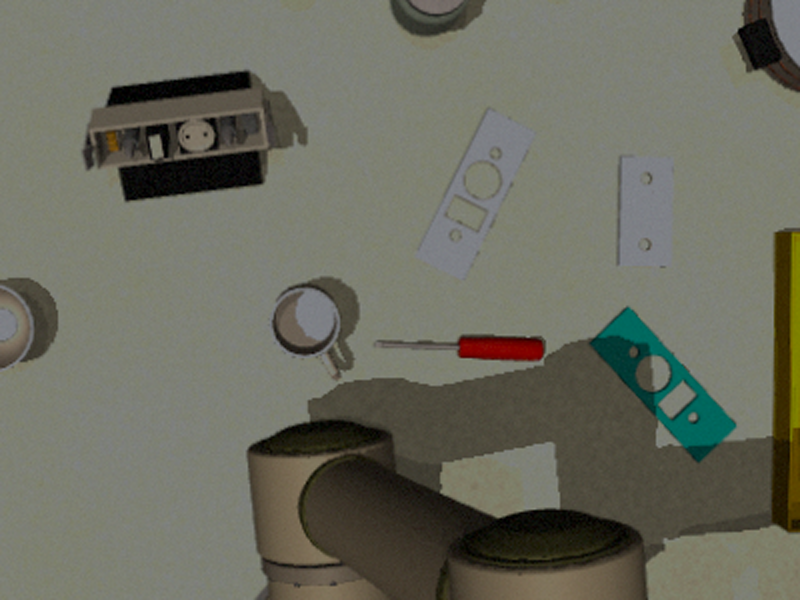

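View pics/side0.png

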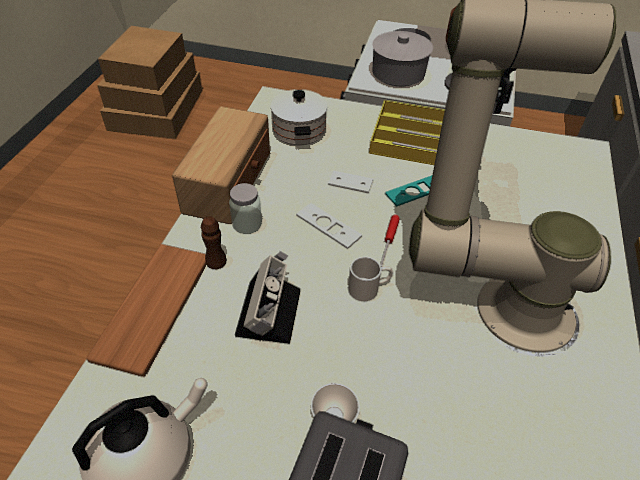

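Candidates in the top picture: a grey long plate with window and socket hole at px (379,248), the turquoise look-alike at (471,343), and the short two-hole grey blank at (464,256). The first one fits the cover: it is long, not turquoise, and has all four holes. Its window end (+y) points at the robot, lower left in the crop. The outlet is at (231,216). The moves keep the tool vertical, so I'll set the cover level on the pin tips, release it so that it tilts down the pins, then press the ends.

```bash
python3 - <<'E'
from h import *
for n in ('top','side'):
    im=np.load(n+'_i.npy');d=np.load(n+'_d.npy');I=info(n)
    vv,uu=np.mgrid[:480,:640]; W=world(I,uu,vv,d)
    W[d==0]=-999
    def box(m,c,half,zlo,zhi):
        m=m&(abs(W[...,0]-c[0])<half)&(abs(W[...,1]-c[1])<half)&(W[...,2]>zlo)&(W[...,2]<zhi); return W[m]
    P=box(np.ones_like(d,bool),(525,-144),130,5,14)
    (c,s,a)=cv2.minAreaRect(P[:,:2].astype(np.float32)); print(n,'cover',np.round(c,1),np.round(s,1),round(a,1),np.median(P[:,2]).round(1))
    P=box(np.ones_like(d,bool),(595,190),130,60,140)
    (c,s,a)=cv2.minAreaRect(P[:,:2].astype(np.float32)); print('outlet',np.round(c,1),np.round(s,1),round(a,1),P[:,2].max())
    for lo,hi in((78,84),(106,113),(112,119)):
        Q=P[(P[:,2]>lo)&(P[:,2]<hi)]
        if len(Q)<5: continue
        k=np.polyfit(Q[:,1],Q[:,0],1); print(lo,hi,len(Q),Q.mean(0).round(1),'yaw',np.degrees(np.arctan(-k[0])).round(1),Q[:,1].min().round(),Q[:,1].max().round())
# wrist cam offset
p,r,s=tool();I=info('wrist');print('wcam in tool',r.inv().apply(I[4].inv().apply(-I[5])-p).round(1),r.inv().apply(I[4].inv().apply([[0,0,1],[1,0,0]])).round(2),I[:4])
E
```

```text
Traceback (most recent call last):
  File "h.py", line 13, in world
    return Rr.inv().apply(P-t)
           ~~~~~~~~~~~~~~^^^^^
  File "scipy/spatial/transform/_rotation.pyx", line 2580, in scipy.spatial.transform._rotation.Rotation.apply
ValueError: Expected input of shape (3,) or (P, 3), got (480, 640, 3).
```

```bash
sed -i 's/return Rr.inv().apply(P-t)/return (P-t)@Rr.as_matrix()/' h.py; cat > a.py <<'E'
from h import *
for n in ('top','side'):
    im=np.load(n+'_i.npy');d=np.load(n+'_d.npy');I=info(n)
    vv,uu=np.mgrid[:480,:640]; W=world(I,uu,vv,d)
    W[d==0]=-999
    def box(c,half,zlo,zhi):
        m=(abs(W[...,0]-c[0])<half)&(abs(W[...,1]-c[1])<half)&(W[...,2]>zlo)&(W[...,2]<zhi); return W[m]
    P=box((525,-144),115,5,14)
    (c,s,a)=cv2.minAreaRect(P[:,:2].astype(np.float32)); print(n,'cover',np.round(c,1),np.round(s,1),round(a,1),np.median(P[:,2]).round(1))
    P=box((595,190),130,60,140)
    (c,s,a)=cv2.minAreaRect(P[:,:2].astype(np.float32)); print('outlet',np.round(c,1),np.round(s,1),round(a,1),P[:,2].max())
    for lo,hi in((78,84),(106,113),(112,119)):
        Q=P[(P[:,2]>lo)&(P[:,2]<hi)]
        if len(Q)<5: continue
        k=np.polyfit(Q[:,1],Q[:,0],1); print(lo,hi,len(Q),Q.mean(0).round(1),'yaw',np.degrees(np.arctan(-k[0])).round(1),Q[:,1].min().round(),Q[:,1].max().round())
p,r,s=tool();I=info('wrist');print('wcam in tool',r.inv().apply(I[4].inv().apply(-I[5])-p).round(1),r.inv().apply(I[4].inv().apply([[0,0,1],[1,0,0]])).round(2),I[:4])
E
python3 a.py
```

```text
top cover [ 526.  -144.1] [228.7 228. ] 90.0 7.9
outlet [601.4 181.4] [ 72.9 200.3] 7.7 118.81307775489381
78 84 422 [592.4 180.2  80.9] yaw 5.6 84.0 278.0
106 113 329 [595.2 184.1 108.8] yaw 7.0 79.0 277.0
112 119 58 [582.1 188.4 114. ] yaw 7.6 79.0 278.0
side cover [ 525.2 -144. ] [229.5 229.3] 0.1 8.2
outlet [603.7 180.4] [ 74.8 202.1] 7.6 122.59287305249222
78 84 286 [596.1 184.1  81.3] yaw 5.4 82.0 279.0
106 113 326 [596.9 186.1 109.5] yaw 6.4 76.0 278.0
112 119 115 [589.3 180.5 114.3] yaw 7.0 77.0 278.0
wcam in tool [  83.3    0.2 -142.4] [[-0.32  0.    0.95]
 [ 0.    1.    0.  ]] (np.float64(413.9622406764182), 317.9517396028639, 243.64907574803925, -0.08710331263970711)
```

Call:
step_arm:
  plan: "4.5 -2.2 0 -8 100; 9 -4.4 0 -16 100; 13.5 -6.6 0 -24 100; 18 -8.8 0 -32 100; 22.5 -11 1 -40 100; 27 -13.2 2 -48 100; 31.5 -15.4 3 -56 100; 36 -17.6 4 -64 100; 40.5 -19.8 5 -72 100; 44.9 -22 6.6 -80 100"

```text
time_s: 1.7
eef_pos: [519.9, -147.6, 167.7]
ee_rot: [0.001, 0.649, 0.761, 0.0]
force: [0.1, -1.8, -0.3]
grip_width: 0.996
```

Call:
step_arm:
  plan: "0 0 0 -8 100; 0 0 0 -16 100; 0 0 0 -24 100; 0 0 0 -32 100; 0 0 0 -40 100; 0 0 0 -48 100; 0 0 0 -53 100; 0 0 0 -53 100; 0 0 0 -53 100"

```text
time_s: 2.6
eef_pos: [518.3, -149.3, 167.5]
ee_rot: [0.0, 0.245, 0.97, -0.0]
force: [0.2, 0.2, -0.1]
grip_width: 1.003
```

```bash
cat > look.py <<'E'
from h import *
import sys
I=info('wrist');p,r,s=tool(); im,d=cams.capture('wrist'); save(sys.argv[1]+'.png',im); np.savez(sys.argv[1]+'.npz',im=im,d=d)
print('t',s['time_s'],'p',p.round(1),'tool x ang',np.degrees(np.arctan2(*r.apply([1,0,0])[[1,0]])).round(2),'z',r.apply([0,0,1]).round(4),'F',s['force'].round(1),s['grip_width'])
E
cat > lookcover.py <<'E'
from look import *
R_=spotter.regions_of('wrist','cover')
for g in R_: print(g['conf'],np.round(g['extent']),g['pixels'].sum())
m=R_[0]['pixels']
c=max(cv2.findContours(m.astype(np.uint8),0,1)[0],key=cv2.contourArea)[:,0]
zt=float(sys.argv[2])   # plate top height; intersect rays with plane
a=world(I,c[:,0],c[:,1],np.full(len(c),100.));b=world(I,c[:,0],c[:,1],np.full(len(c),300.))
k=(zt-a[:,2])/(b[:,2]-a[:,2]);W=a+(b-a)*k[:,None]
print('rect',[np.round(x,1) for x in cv2.minAreaRect(W[:,:2].astype(np.float32))])
v,u=np.nonzero(m&(d>0));print('z med',np.median(world(I,u,v,d[v,u])[:,2]))
E
python3 lookcover.py pics/w1 8
```

```text
t 2.6 p [ 518.3 -149.3  167.5] tool x ang 151.64 z [ 1.e-04 -1.e-04 -1.e+00] F [ 0.2  0.2 -0.1] 1.003000867710812
0.9 [ 31. 150.  62.  95.] 5095
0.62 [326. 220.  97. 243.] 15145
rect [array([ 368.4, -314.5]), array([54.1, 64.3]), np.float64(44.3)]
z med 7.425228745031681
```

```bash
sed -i "s/im.astype//; s/save(sys.argv\[1\]+'.png',im)/cv2.imwrite(sys.argv[1]+'.png',im[:,:,::-1])/" look.py
sed -i "s/^m=R_\[0\]\['pixels'\]/m=max(R_,key=lambda g:-np.hypot(g['extent'][0]-320,g['extent'][1]-240))['pixels']/" lookcover.py
cat >> lookcover.py <<'E'
vis=im.copy(); cv2.drawContours(vis,[c.reshape(-1,1,2)],-1,(255,0,0),1); cv2.imwrite(sys.argv[1]+'v.png',vis[:,:,::-1])
E
python3 lookcover.py pics/w2 8
```

```text
t 2.7 p [ 518.3 -149.3  167.5] tool x ang 151.68 z [ 0. -0. -1.] F [ 0.4 -0.3 -0.1] 0.9973017551915112
0.91 [ 32. 151.  65. 101.] 5137
0.57 [328. 221.  94. 240.] 15383
rect [array([ 533.2, -146.8]), array([ 62.8, 190.2]), np.float64(63.8)]
z med 7.789097623149754
```

View pics/w2v.png

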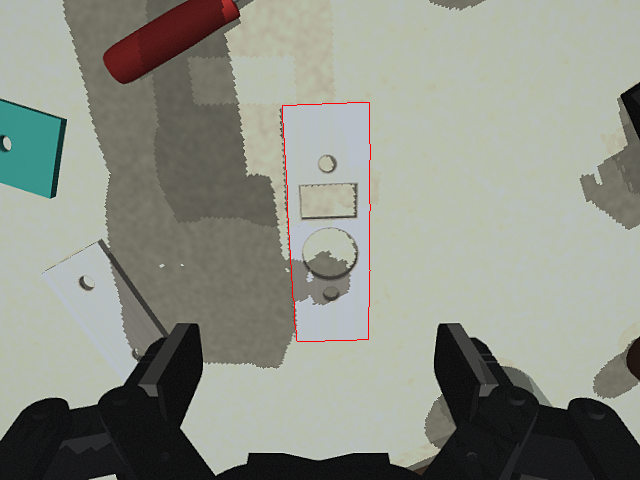

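```bash
cat > b.py <<'E'
from h import *
I=info('wrist')
# hole centres at mid depth
px=np.array([[327,164],[328,201.5],[330,253.5]],float)
a=world(I,px[:,0],px[:,1],np.full(3,100.));b=world(I,px[:,0],px[:,1],np.full(3,300.));W=a+(b-a)*((6-a[:,2])/(b[:,2]-a[:,2]))[:,None]
print(W.round(1)); d=W[0]-W[2]; print(np.linalg.norm(d),np.degrees(np.arctan2(d[1],d[0])))
for ang in (152,153,153.8):
  t=np.radians(ang); print(ang,proj(I,np.array([[533.2,-146.8,6]])+np.array([[np.cos(t),np.sin(t),0]])*np.array([[52],[24],[-18]])).round(1).tolist())
E
python3 b.py
```

```text
[[ 486.5 -123.8    6. ]
 [ 511.6 -136.2    6. ]
 [ 549.  -154.2    6. ]]
69.59020941861098 154.04447498816856
152 [[329.2, 164.1], [329.1, 201.6], [328.9, 254.1]]
153 [[328.0, 164.1], [328.5, 201.6], [329.3, 254.1]]
153.8 [[327.0, 164.1], [328.1, 201.6], [329.6, 254.1]]
```

```bash
cat > c.py <<'E'
from h import *
I=info('wrist');p,r,s=tool();d=np.load('pics/w2.npz')['d']
vv,uu=np.mgrid[300:480,0:640];dd=d[300:480];W=(world(I,uu,vv,dd)-p)@r.as_matrix();W[dd==0]=-999
for sgn in(1,-1):
  m=(W[...,2]>-60)&(W[...,2]<30)&(W[...,1]*sgn>30)&(W[...,1]*sgn<75)&(abs(W[...,0])<25);Q=W[m]
  print(len(Q),np.percentile(Q,[1,50,99],axis=0).round(1))
c=np.array([533.2,-146.8,2.]);print('to cover tool axes',r.inv().apply(c-p).round(1))
E
python3 c.py
```

```text
5781 [[-11.   42.8 -59.8]
 [  6.6  44.7 -40.5]
 [ 12.8  66.8 -14.7]]
5834 [[-11.  -66.4 -59.8]
 [  6.6 -43.7 -40.6]
 [ 12.8 -41.7 -14.6]]
to cover tool axes [-12.    9.2 165.5]
```

Call:
step_arm:
  plan: "-0.4 0.3 4 -1 100; -0.8 0.6 8 -2.1 100; -1.2 0.9 11 -2.1 95; -1.2 0.9 13.5 -2.1 90; -1.2 0.9 14.2 -2.1 88; -1.2 0.9 14.2 -2.1 88; -1.2 0.9 14.2 -2.1 88"

```text
time_s: 3.5
eef_pos: [533.8, -147.4, 26.8]
ee_rot: [0.001, 0.226, 0.974, -0.0]
force: [0.8, -0.2, 0.8]
grip_width: 0.881
```

```bash
python3 look.py pics/w3; sed -i 's/w2.npz/w3.npz/' c.py; python3 c.py
```

```text
t 3.5 p [ 533.8 -147.4   26.8] tool x ang 153.86 z [ 1.9e-03 -9.0e-04 -1.0e+00] F [ 0.8 -0.2  0.8] 0.8813648260818383
9598 [[-23.6  30.8 -59.8]
 [  5.4  42.9 -29.8]
 [ 12.8  73.9  27.9]]
9626 [[-23.8 -73.9 -59.8]
 [  5.5 -42.2 -29.9]
 [ 12.8 -32.3  28.1]]
to cover tool axes [ 0.9  0.3 25. ]
```

View pics/w3.png

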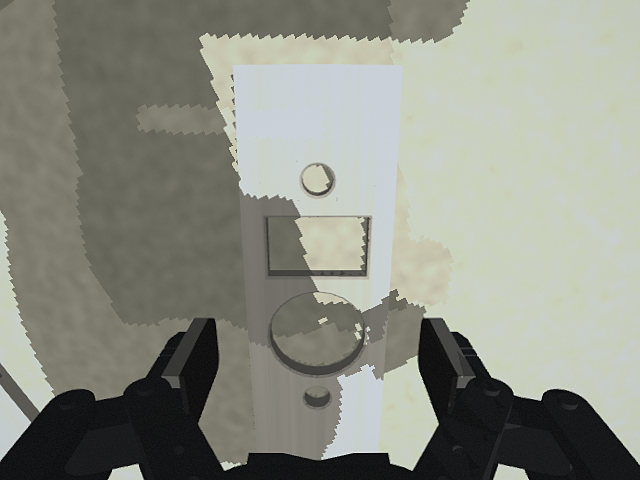

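Call:
step_arm:
  plan: "0 0 1.5 0 88; 0 0 2.7 0 88; 0 0 3.1 0 88; 0 0 3.1 0 80; 0 0 3.1 0 65; 0 0 3.1 0 60; 0 0 3.1 0 60; 0 0 3.1 0 60; 0 0 3.1 0 60"
  grip_force: 45

```text
time_s: 4.45
eef_pos: [533.6, -147.2, -4.7]
ee_rot: [0.001, 0.226, 0.974, -0.0]
force: [-1.5, 1.2, 5.7]
grip_width: 0.709
```

Call:
step_arm:
  plan: "0 0 -1 0 60; 0 0 -3 0 60; 0 0 -6 0 60; 0 0 -10 0 60; 0 0 -14 0 60; 0 0 -18 0 60; 0 0 -20 0 60; 0 0 -20 0 60"

```text
time_s: 5.25
eef_pos: [534.0, -147.4, 197.8]
ee_rot: [0.003, 0.226, 0.974, -0.001]
force: [-0.8, -0.5, -2.0]
grip_width: 0.711
```

```bash
python3 look.py pics/w4
```

```text
t 5.25 p [ 534.  -147.4  197.8] tool x ang 153.88 z [ 0.0052 -0.0027 -1.    ] F [-0.8 -0.5 -2. ] 0.7113158037272443
```

View pics/w4.png

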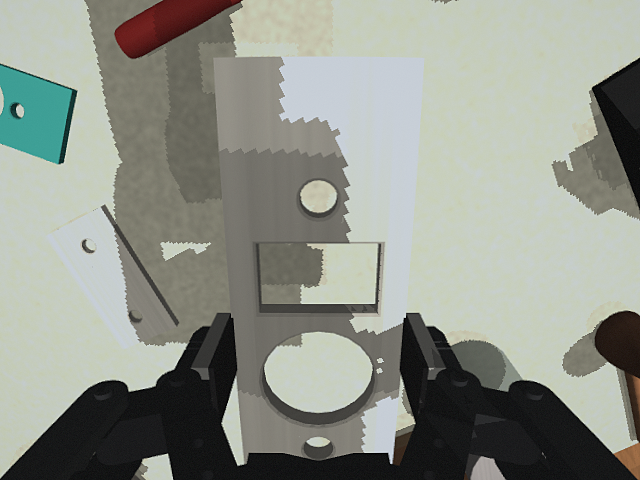

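```bash
cat > fit.py <<'E'
from h import *
from scipy.spatial import cKDTree
from scipy.optimize import minimize
c35,s35=np.cos(np.radians(35)),np.sin(np.radians(35))
def out(P,x,y,a):  # outlet frame -> world
    P=np.atleast_2d(P);Q=np.c_[P[:,0]*c35-P[:,2]*s35,P[:,1],95+P[:,0]*s35+P[:,2]*c35]
    c,s=np.cos(a),np.sin(a);return np.c_[x+c*Q[:,0]-s*Q[:,1],y+s*Q[:,0]+c*Q[:,1],Q[:,2]]
ys=np.linspace(-92,92,93);xs=np.linspace(-25,25,26)
rim=np.r_[[[sx*24,y,0] for y in ys for sx in(-1,1)],[[x,sy*91,0] for x in xs for sy in(-1,1)]]
pins=np.array([[i*.5,sy*52+j*.5,24] for i in range(-3,4) for j in range(-3,4) for sy in(-1,1)])
sw=np.array([[i,24+j,14] for i in range(-16,17,2) for j in range(-8,9,2)])
if __name__=='__main__':
  Is={n:info(n) for n in('top','side')}
  D={}
  for n,I in Is.items():
    d=np.load(n+'_d.npy');vv,uu=np.mgrid[:480,:640];W=world(I,uu,vv,d)
    D[n]=W[(d>0)&(abs(W[...,0]-597)<90)&(abs(W[...,1]-182)<130)&(W[...,2]>60)&(W[...,2]<130)]
  def cost(q,ns):
    M=np.r_[rim,np.repeat(pins,1,0),sw];w=out(M,q[0],q[1],q[2]);e=0
    for n in ns:
        t=cKDTree(D[n]);k=np.minimum(t.query(w)[0],8);e+=(k**2).mean()
    return e
  for ns in(('top',),('side',),('top','side')):
    b=min((minimize(cost,[x0,181,np.radians(7.3)],(ns,),method='Nelder-Mead',options=dict(initial_simplex=[[x0,181,.127],[x0+6,181,.127],[x0,187,.127],[x0,181,.17]])) for x0 in(590,596,602)),key=lambda r:r.fun)
    print(ns,b.x[:2].round(1),np.degrees(b.x[2]).round(2),b.fun.round(2))
  v=[]
  for n,(u0,v0) in dict(top=(170,165),side=(215,235)).items():
    im=cv2.resize(np.load(n+'_i.npy')[v0:v0+100,u0:u0+133],(800,600),interpolation=cv2.INTER_CUBIC)
    im=np.clip(im.astype(int)*1.6,0,255).astype(np.uint8)
    cor=np.array([[-25,-92,0],[25,-92,0],[25,92,0],[-25,92,0]])
    f=lambda P:((proj(Is[n],out(P,*b.x))-[u0,v0]+.5)*6).round().astype(int)
    cv2.polylines(im,[f(cor).reshape(-1,1,2)],True,(255,0,0),1)
    for y in(-52,52):
        cv2.line(im,*map(tuple,f([[0,y,0],[0,y,24]]).tolist()),(0,255,0),1)
    cv2.polylines(im,[f([[-17,15,14],[17,15,14],[17,33,14],[-17,33,14]]).reshape(-1,1,2)],True,(0,0,255),1)
    v.append(cv2.resize(im,(640,480)) if 0 else im[60:360] if n=='top' else im[100:500:1])
  v=[cv2.resize(x,(800,300)) for x in v];cv2.imwrite('pics/fit.png',np.vstack(v)[:,:,::-1])
E
python3 fit.py
python3 - <<'E'
from h import *
I=info('wrist');p,r,s=tool();Z=np.load('pics/w4.npz');d=Z['d'];im=Z['im']
vv,uu=np.mgrid[0:480,0:640];W=(world(I,uu,vv,d)-p)@r.as_matrix();W[d==0]=-999
m=(abs(W[...,2]+10)<12)&(abs(W[...,1])<29)&(W[...,0]>20)&(W[...,0]<100);Q=W[m]
A=np.c_[Q[:,:2],np.ones(len(Q))];k=np.linalg.lstsq(A,Q[:,2],rcond=None)[0];print('plane(tool)',k,'resid',np.std(Q[:,2]-A@k),Q.max(0),Q.min(0))
px=np.array([[318.5,197],[319,276],[319,372]],float);Zm=k[2]+.0
a=(world(I,px[:,0],px[:,1],np.full(3,100.))-p)@r.as_matrix();b=(world(I,px[:,0],px[:,1],np.full(3,300.))-p)@r.as_matrix()
print((a+(b-a)*((Zm+2-a[:,2])/(b[:,2]-a[:,2]))[:,None]).round(1))
E
```

```text
('top',) [586.8 180. ] 7.38 3.81
('side',) [589.5 181. ] 8.24 5.05
('top', 'side') [587.5 179.5] 6.81 9.29
plane(tool) [-5.60537402e-03 -2.09611496e-04 -1.20400580e+01] resid 0.8421407886576858 [95.58444682 28.99583208 -3.80293747] [ 20.00419857 -28.99997461 -15.22040644]
[[ 53.    0.7 -10. ]
 [ 25.1   0.9 -10. ]
 [-14.7   0.9 -10. ]]
```

View pics/fit.png

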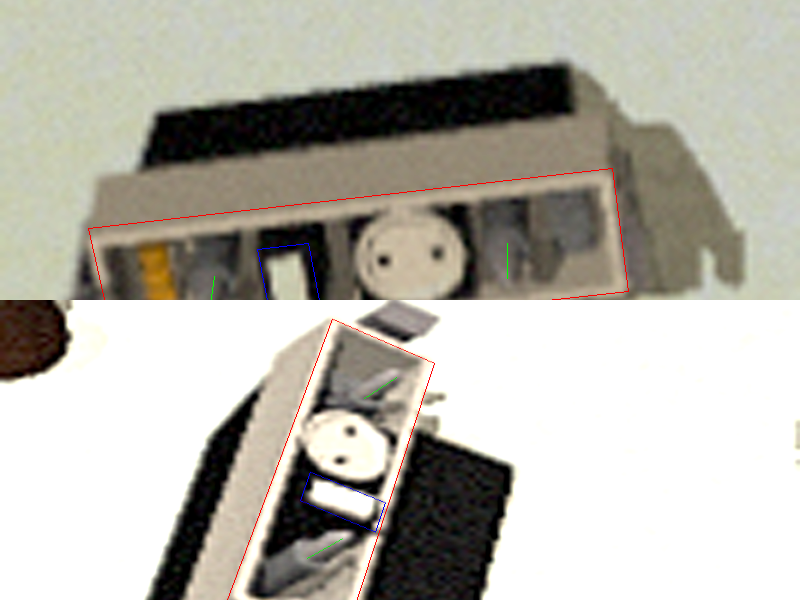

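Call:
step_arm:
  plan: "1 3 0 7 60; 2 7 0 14 60; 3.5 11 0 21 60; 5 15 0 28 60; 6.5 19 0 35 60; 8 23 0 42 60; 9 26.5 0 49 60; 10 29.5 0 55 60; 10.7 30.9 0 56.6 60; 10.7 30.9 0 56.6 60"

```text
time_s: 6.3
eef_pos: [572.0, 179.4, 192.3]
ee_rot: [-0.001, 0.66, 0.751, -0.001]
force: [-0.0, -0.6, -1.5]
grip_width: 0.709
```

Call:
step_arm:
  plan: "0 0 2 0 60; 0 0 4.5 0 60; 0 0 5.5 0 60; 0 0 5.5 0 60; 0 0 5.5 0 60; 0 0 5.5 0 60"

```text
time_s: 6.9
eef_pos: [573.6, 177.4, 140.6]
ee_rot: [0.001, 0.661, 0.751, 0.001]
force: [0.2, 1.3, -1.1]
grip_width: 0.707
```

```bash
python3 look.py pics/w5; python3 - <<'E'
from h import *
im,d=cams.capture('top');np.save('top5.npy',im);np.save('top5_d.npy',d)
w=cv2.imread('pics/w5.png')[130:480,160:500]
t=cv2.resize(im[180:255,170:293][:,:,::-1],None,fx=6.5,fy=6.5,interpolation=cv2.INTER_CUBIC)
t=cv2.resize(t,(560,342)); w=cv2.resize(w,(560,576))
c=np.vstack([cv2.resize(w,(700,380)) if 0 else w[:300],np.clip(t[:298]*1.4,0,255).astype(np.uint8)]);cv2.imwrite('pics/c5.png',cv2.imread('pics/w5.png'))
cv2.imwrite('pics/t5.png',np.clip(t*1.4,0,255).astype(np.uint8))
E
```

```text
t 6.9 p [573.6 177.4 140.6] tool x ang 97.28 z [ 1.8e-03  2.0e-04 -1.0e+00] F [ 0.2  1.3 -1.1] 0.7071243275698179
```

View pics/w5.png

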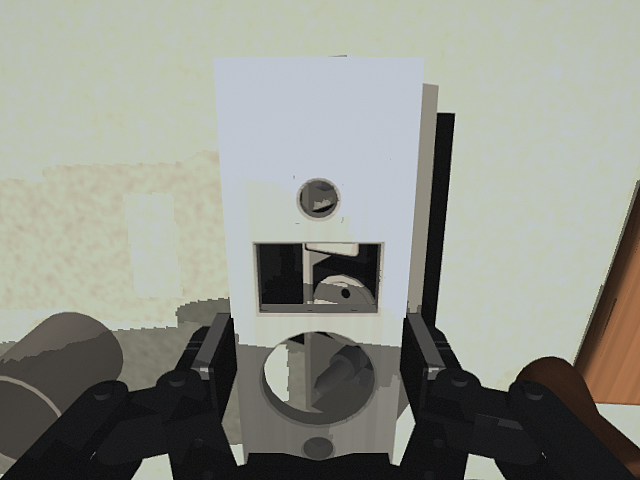

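```bash
python3 - <<'E'
from fit import *
I=info('wrist');Z=np.load('pics/w5.npz');d=Z['d'];im=Z['im']
vv,uu=np.mgrid[0:480,0:640];W=world(I,uu,vv,d);W[d==0]=-999
for nm,(u0,u1,v0,v1) in dict(R=(262,378,335,425),L=(298,340,180,218)).items():
    m=np.zeros_like(d,bool);m[v0:v1,u0:u1]=1;m&=(W[...,2]<121)&(W[...,2]>90)
    Q=W[m];U=np.c_[uu[m],vv[m]]
    o=Q[:,2]>np.percentile(Q[:,2],80) if nm=='R' else Q[:,2]>0
    print(nm,len(Q),np.percentile(Q[:,2],[5,50,95,99]).round(1),Q[o].mean(0).round(1),U[o].mean(0).round(1))
    for z0 in range(96,120,3):
        s=(Q[:,2]>=z0)&(Q[:,2]<z0+3)
        if s.sum()>5: print(z0,s.sum(),np.median(Q[s],0).round(1),U[s].mean(0).round())
for q in((588,180,7.3),(587.5,179.5,6.8)):
    P=(q[0],q[1],np.radians(q[2]));print(q,out([[0,52,24],[0,-52,24],[0,52,17],[0,-52,17]],*P).round(1).tolist(),proj(I,out([[0,52,24],[0,-52,24],[0,-52,0],[0,24,14],[-17,15,14],[17,15,14]],*P)).round().tolist())
a=im[330:430,255:385];b=im[170:230,280:360]
cv2.imwrite('pics/z5.png',np.hstack([cv2.resize(x,(w,500),interpolation=cv2.INTER_CUBIC) for x,w in((a,480),(b,320))])[:,:,::-1]*1)
E
```

```text
R 1422 [ 91.   98.3 113.4 114.6] [583.6 128.4 111.9] [323.4 385.6]
96 280 [597.3 131.8  97.4] [349. 365.]
99 116 [592.7 131.2 100.3] [340. 370.]
102 106 [590.4 131.  103.5] [335. 373.]
105 112 [587.8 130.7 106.7] [330. 377.]
108 129 [585.8 129.8 109.5] [327. 381.]
111 147 [583.6 128.5 112.5] [323. 386.]
114 43 [581.  126.6 114.5] [318. 391.]
L 160 [109.8 113.3 115.4 116. ] [569.6 228.  112.8] [321.5 185.1]
108 23 [572.  226.2 110.2] [327. 188.]
111 79 [570.4 228.2 112.8] [323. 185.]
114 55 [567.8 229.1 114.6] [318. 183.]
(588, 180, 7.3) [[567.7, 229.8, 114.7], [581.0, 126.7, 114.7], [571.7, 230.3, 108.9], [584.9, 127.2, 108.9]] [[318.0, 181.0], [318.0, 391.0], [343.0, 368.0], [330.0, 240.0], [300.0, 252.0], [363.0, 267.0]]
(587.5, 179.5, 6.8) [[567.7, 229.5, 114.7], [580.0, 126.2, 114.7], [571.7, 230.0, 108.9], [584.0, 126.7, 108.9]] [[317.0, 182.0], [316.0, 392.0], [341.0, 368.0], [330.0, 241.0], [300.0, 252.0], [362.0, 268.0]]
```

View pics/z5.png

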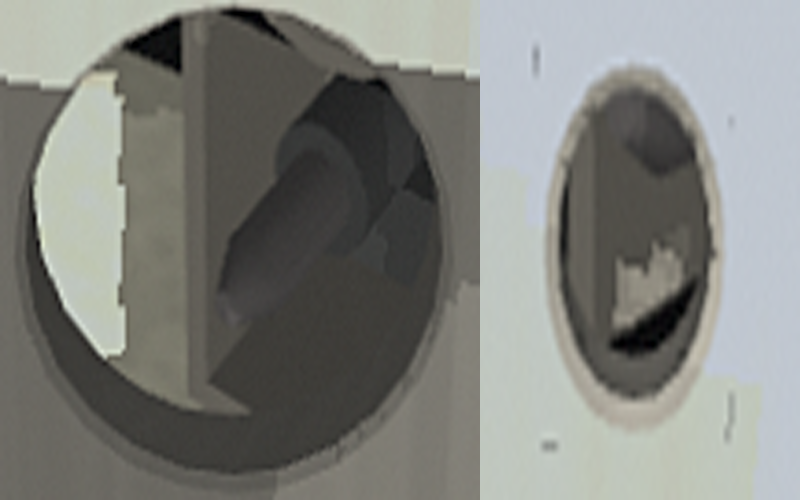

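Call:
step_arm:
  plan: "0 0.25 0.6 0 60; 0 0.25 1.2 0 60; 0 0.25 1.7 0 60; 0 0.25 1.9 0 60; 0 0.25 1.9 0 60; 0 0.25 1.9 0 60"

```text
time_s: 7.6
eef_pos: [575.6, 177.9, 120.6]
ee_rot: [0.0, 0.661, 0.751, 0.0]
force: [-0.0, -0.5, -1.8]
grip_width: 0.708
```

Call:
step_arm:
  plan: "0 0 0.1 0 60; 0 0 0.2 0 60; 0 0 0.3 0 60; 0 0 0.3 0 60"

```text
time_s: 8.0
eef_pos: [575.5, 177.9, 117.4]
ee_rot: [-0.0, 0.661, 0.751, -0.0]
force: [-0.4, 0.1, -1.1]
grip_width: 0.707
```

Call:
step_arm:
  plan: "0 0 0.1 0 60; 0 0 0.2 0 60; 0 0 0.2 0 60"

```text
time_s: 8.3
eef_pos: [575.5, 177.8, 115.3]
ee_rot: [-0.0, 0.661, 0.751, -0.0]
force: [0.3, -0.2, -1.2]
grip_width: 0.705
```

```bash
python3 look.py pics/w6; python3 - <<'E'
import cv2,numpy as np
im=cv2.imread('pics/w6.png');a=im[320:480,220:420];b=im[170:320,220:420]
cv2.imwrite('pics/z6.png',np.hstack([cv2.resize(x,(400,320),interpolation=cv2.INTER_CUBIC) for x in(a,b)]))
E
```

```text
t 8.3 p [575.5 177.8 115.3] tool x ang 97.28 z [-3.e-04 -0.e+00 -1.e+00] F [ 0.3 -0.2 -1.2] 0.7053983503739661
```

View pics/z6.png

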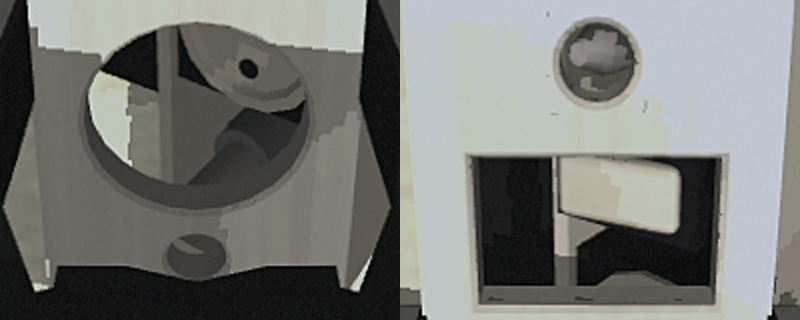

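Call:
step_arm:
  plan: "0.05 0.03 0.1 0 60; 0.1 0.08 0.2 0 60; 0.1 0.08 0.2 0 60"

```text
time_s: 8.65
eef_pos: [576.2, 179.0, 113.4]
ee_rot: [-0.0, 0.661, 0.751, -0.0]
force: [-0.3, -0.0, -2.5]
grip_width: 0.706
```

Call:
step_arm:
  plan: "0 0 0 0 75; 0 0 0 0 90; 0 0 0 0 100; 0 0 0 0 100; 0 0 0 0 100"

```text
time_s: 9.15
eef_pos: [576.3, 178.9, 113.6]
ee_rot: [0.0, 0.661, 0.751, 0.0]
force: [0.3, -0.2, -0.2]
grip_width: 0.995
```

Call:
step_arm:
  plan: "0 0 -1 0 100; 0 0 -4 0 100; 0 0 -8 0 100; 0 0 -12 0 100; 0 0 -14 0 100; 0 0 -14 0 100; 0 0 -14 0 100"

```text
time_s: 9.85
eef_pos: [576.0, 178.9, 253.4]
ee_rot: [-0.0, 0.661, 0.751, -0.0]
force: [0.8, 0.4, 0.4]
grip_width: 1.003
```

```bash
python3 look.py pics/w7; cat > plane.py <<'E'
# plate top plane in outlet frame from wrist depth
from fit import *
import sys
I=info('wrist');d=np.load(sys.argv[1])['d'];vv,uu=np.mgrid[0:480,0:640];W=world(I,uu,vv,d)
Q=W[(d>0)];a=np.radians(7.3);X=Q-[588,180,95];x=np.cos(a)*X[:,0]+np.sin(a)*X[:,1];y=-np.sin(a)*X[:,0]+np.cos(a)*X[:,1];z=X[:,2]
O=np.c_[x*c35+z*s35,y,-x*s35+z*c35]
for nm,yl in(('left',(62,90)),('mid',(-10,10)),('right',(-90,-62))):
    m=(abs(O[:,0])<27)&(O[:,1]>yl[0])&(O[:,1]<yl[1])&(O[:,2]>-5)&(O[:,2]<45);P=O[m]
    if len(P)<50: print(nm,'few',len(P));continue
    k=np.polyfit(P[:,0],P[:,2],1);print(nm,len(P),'top z median',np.median(P[:,2]).round(1),'slope deg',np.degrees(np.arctan(k[0])).round(1))
E
python3 plane.py pics/w7.npz
```

```text
t 9.85 p [576.  178.9 253.4] tool x ang 97.28 z [-2.e-04 -0.e+00 -1.e+00] F [0.8 0.4 0.4] 1.0033648870165512
left 3125 top z median 26.0 slope deg -3.5
mid 1504 top z median 22.7 slope deg 5.0
right 1902 top z median 22.9 slope deg -2.5
```

View pics/w7.png

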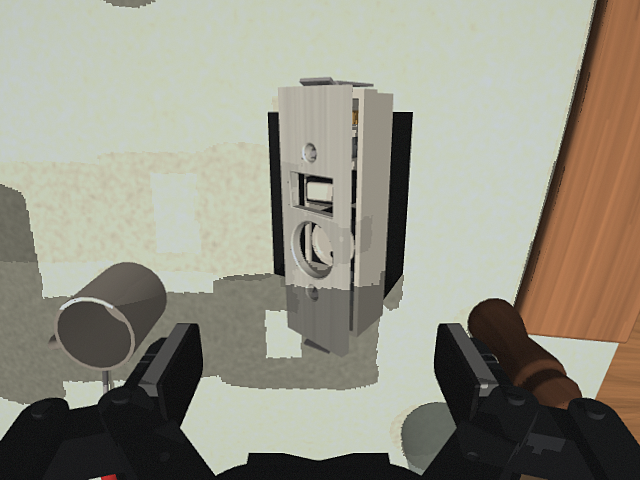

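The cover dropped onto the pins and rests on the catches (top about 24 mm above the rim, within a few degrees of parallel). The switch shows in the window. Next I press each end with closed fingers, moving along the face normal.

Call:
step_arm:
  plan: "2 -0.6 0 0 60; 4 -1.2 1 0 30; 6 -1.8 3 0 0; 7.4 -2.3 5 0 0; 7.4 -2.3 8 0 0; 7.4 -2.3 11 0 0; 7.4 -2.3 12.2 0 0; 7.4 -2.3 12.2 0 0; 7.4 -2.3 12.2 0 0"

```text
time_s: 10.8
eef_pos: [544.5, 249.5, 132.4]
ee_rot: [0.0, 0.661, 0.751, 0.0]
force: [-0.5, 1.0, 0.1]
grip_width: 0.002
```

```bash
python3 look.py pics/w8; sed -n 1,3p plane.py >/dev/null; python3 - <<'E'
from fit import *
I=info('wrist');p,r,s=tool();d=np.load('pics/w8.npz')['d'];vv,uu=np.mgrid[0:480,0:640]
W=(world(I,uu,vv,d)-p)@r.as_matrix();m=(d>0)&(W[...,2]>-12)&(W[...,2]<6)&(abs(W[...,1])<25)&(abs(W[...,0])<20);Q=W[m]
print('tip extents tool',len(Q),Q.min(0).round(1),Q.max(0).round(1))
for c in([0,75,24],[0,75,8],[0,-75,24],[0,-75,8]): print(c,r.inv().apply(out(c,588,180,np.radians(7.3))[0]-p).round(1))
E
```

```text
t 10.8 p [544.5 249.5 132.4] tool x ang 97.27 z [ 1.e-03  2.e-04 -1.e+00] F [-0.5  1.   0.1] 0.002034273653945371
tip extents tool 678 [  6.1 -12.4 -12. ] [11.9 14.3 -2. ]
[0, 75, 24] [ 0.6 20.3 18.3]
[0, 75, 8] [ 0.6 29.5 31.4]
[0, -75, 24] [-149.4   20.4   18.2]
[0, -75, 8] [-149.4   29.5   31.3]
```

Call:
step_arm:
  plan: "0 0.4 0.9 0 0; 0 0.8 1.6 0 0; 0 0.9 1.8 0 0; 0 1.0 1.95 0 0; 0 1.1 2.1 0 0; 0 1.1 2.1 0 0"

```text
time_s: 11.45
eef_pos: [555.1, 250.7, 110.8]
ee_rot: [0.0, 0.661, 0.751, 0.0]
force: [-0.4, -2.0, 3.1]
grip_width: -0.0
```

Call:
step_arm:
  plan: "0 0.1 0.15 0 0; 0 0.2 0.29 0 0; 0 0.3 0.43 0 0; 0 0.4 0.57 0 0; 0 0.4 0.57 0 0"

```text
time_s: 11.95
eef_pos: [559.1, 251.5, 104.8]
ee_rot: [0.0, 0.661, 0.751, 0.0]
force: [-0.1, -1.8, 2.7]
grip_width: -0.001
```

Call:
step_arm:
  plan: "0 0.1 0.15 0 0; 0 0.2 0.29 0 0; 0 0.25 0.36 0 0; 0 0.25 0.36 0 0"

```text
time_s: 12.35
eef_pos: [561.3, 251.8, 100.7]
ee_rot: [-0.0, 0.661, 0.751, -0.0]
force: [1.0, 1.2, 1.0]
grip_width: 0.0
```

Call:
step_arm:
  plan: "0 0.05 0.07 0 0; 0 0.1 0.15 0 0; 0 0.1 0.15 0 0"

```text
time_s: 12.65
eef_pos: [561.9, 251.9, 100.2]
ee_rot: [-0.0, 0.661, 0.751, -0.0]
force: [-4.5, -1.6, 7.6]
grip_width: -0.002
```

Call:
step_arm:
  plan: "0 0.05 0.08 0 0; 0 0.1 0.15 0 0; 0 0.1 0.15 0 0; 0 0.1 0.15 0 0"

```text
time_s: 13.05
eef_pos: [562.4, 251.9, 99.8]
ee_rot: [-0.001, 0.661, 0.751, -0.001]
force: [-11.7, -2.3, 18.2]
grip_width: 0.002
```

Call:
step_arm:
  plan: "0 -0.3 -1 0 0; 0 -1 -3 0 0; -4 -1.5 -5 0 0; -8 -1.7 -5 0 0; -12 -1.8 -5 0 0; -15 -1.8 -4 0 0; -15 -1.8 -3 0 0; -15 -1.8 -3 0 0; -15 -1.8 -3 0 0"

```text
time_s: 13.95
eef_pos: [564.4, 101.8, 128.2]
ee_rot: [-0.0, 0.66, 0.751, 0.0]
force: [-0.1, 0.7, -0.2]
grip_width: 0.001
```

```bash
python3 look.py pics/w9; python3 plane.py pics/w9.npz; python3 - <<'E'
from fit import *
p,r,s=tool()
for c in([0,-75,24],[0,-75,8]): print(c,r.inv().apply(out(c,588,180,np.radians(7.3))[0]-p).round(1))
E
```

```text
t 13.95 p [564.4 101.8 128.2] tool x ang 97.34 z [-3.e-04  3.e-04 -1.e+00] F [-0.1  0.7 -0.2] 0.0005396942082058995
left few 0
mid 6342 top z median 14.5 slope deg 7.2
right 6054 top z median 20.4 slope deg 0.2
[0, -75, 24] [-0.6 19.4 13.9]
[0, -75, 8] [-0.6 28.6 27. ]
```

View pics/w9.png

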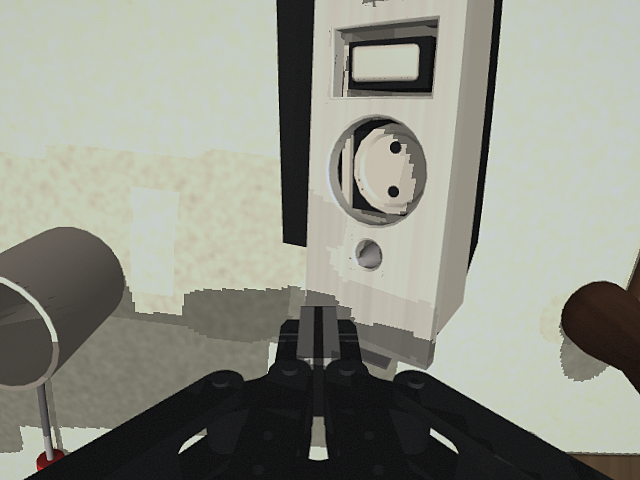

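Call:
step_arm:
  plan: "0 0.4 0.8 0 0; 0 0.75 1.4 0 0; 0 0.85 1.55 0 0; 0 0.95 1.7 0 0; 0 1.05 1.85 0 0; 0 1.15 2.0 0 0; 0 1.15 2.0 0 0"

```text
time_s: 14.7
eef_pos: [576.0, 102.4, 108.4]
ee_rot: [-0.0, 0.661, 0.751, 0.0]
force: [-2.1, -0.8, 3.2]
grip_width: -0.001
```

Call:
step_arm:
  plan: "0 0.1 0.15 0 0; 0 0.2 0.29 0 0; 0 0.3 0.43 0 0; 0 0.4 0.57 0 0; 0 0.45 0.65 0 0; 0 0.45 0.65 0 0"

```text
time_s: 15.3
eef_pos: [580.5, 102.9, 101.6]
ee_rot: [0.0, 0.661, 0.751, 0.0]
force: [0.2, 0.3, 1.4]
grip_width: -0.005
```

Call:
step_arm:
  plan: "0 0.05 0.07 0 0; 0 0.1 0.15 0 0; 0 0.15 0.22 0 0; 0 0.15 0.22 0 0"

```text
time_s: 15.7
eef_pos: [581.7, 103.0, 99.3]
ee_rot: [-0.0, 0.661, 0.751, -0.0]
force: [-1.7, -0.3, 0.6]
grip_width: -0.002
```

Call:
step_arm:
  plan: "0 0.05 0.08 0 0; 0 0.1 0.15 0 0; 0 0.15 0.22 0 0; 0 0.15 0.22 0 0"

```text
time_s: 16.1
eef_pos: [582.4, 103.1, 98.7]
ee_rot: [-0.001, 0.661, 0.751, -0.001]
force: [-11.8, -1.8, 17.2]
grip_width: 0.0
```

```bash
python3 look.py pics/w10; python3 plane.py pics/w10.npz
```

```text
t 16.1 p [582.4 103.1  98.7] tool x ang 97.31 z [-2.4e-03 -7.0e-04 -1.0e+00] F [-11.8  -1.8  17.2] 0.0004985662744605758
left few 0
mid 8560 top z median 8.1 slope deg 4.2
right 9065 top z median 13.5 slope deg 1.6
```

Call:
step_arm:
  plan: "0 -0.3 -1 0 0; 1 -0.8 -4 0 0; 3 -0.8 -8 0 0; 5 -0.8 -11 0 0; 6 -0.8 -13 0 0; 6 -0.8 -13 0 0; 6 -0.8 -13 0 0"

```text
time_s: 16.85
eef_pos: [567.7, 161.6, 226.7]
ee_rot: [-0.0, 0.661, 0.751, -0.0]
force: [-0.2, -0.5, 0.2]
grip_width: -0.001
```

```bash
python3 look.py pics/w11; python3 plane.py pics/w11.npz; python3 - <<'E'
import cv2
im=cv2.imread('pics/w11.png')[20:400,200:480];cv2.imwrite('pics/z11.png',cv2.resize(im,None,fx=1.55,fy=1.55,interpolation=cv2.INTER_CUBIC))
E
```

```text
t 16.85 p [567.7 161.6 226.7] tool x ang 97.29 z [-4.e-04 -2.e-04 -1.e+00] F [-0.2 -0.5  0.2] -0.0013884987770649076
left 3619 top z median 8.2 slope deg -0.2
mid 1837 top z median 7.8 slope deg 4.2
right 1543 top z median 8.0 slope deg -0.1
```

View pics/z11.png

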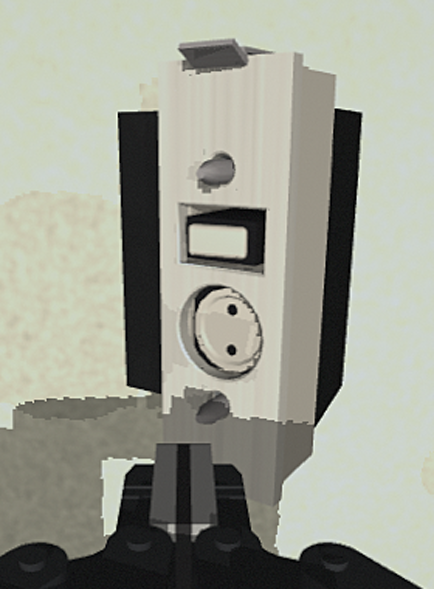

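Call:
step_arm:
  plan: "-4 0 -2 0 0; -8 0 -4 0 0; -12 0 -4 0 0; -14 0 -4 0 0; -14 0 -4 0 0; -14 0 -4 0 0"

```text
time_s: 17.5
eef_pos: [585.3, 22.6, 266.1]
ee_rot: [-0.001, 0.661, 0.75, -0.0]
force: [0.3, 0.2, -0.1]
grip_width: 0.003
```

```bash
python3 look.py pics/w12; python3 - <<'E'
from fit import *
I=info('wrist')
def O(d,I):
    vv,uu=np.mgrid[0:480,0:640];W=world(I,uu,vv,d);Q=W[d>0];a=np.radians(7.3);X=Q-[588,180,95];x=np.cos(a)*X[:,0]+np.sin(a)*X[:,1];y=-np.sin(a)*X[:,0]+np.cos(a)*X[:,1];z=X[:,2]
    return np.c_[x*c35+z*s35,y,-x*s35+z*c35]
A=O(np.load('pics/w12.npz')['d'],I)
im,d=cams.capture('top');T=O(d,info('top'));im,d=cams.capture('side');S=O(d,info('side'))
for nm,P in(('wrist',A),('top',T),('side',S)):
  for sg in(1,-1):
    m=(abs(P[:,0])<10)&(P[:,1]*sg>86)&(P[:,1]*sg<112)&(P[:,2]>11)&(P[:,2]<26);q=P[m]
    f=(abs(P[:,0])<22)&(P[:,1]*sg>62)&(P[:,1]*sg<88)&(P[:,2]>-5)&(P[:,2]<30)
    print(nm,'L' if sg>0 else 'R',len(q),np.percentile(q[:,1]*sg,[2,50,98]).round(1) if len(q)>3 else '','plate z',np.median(P[f][:,2]).round(1) if f.any() else None,f.sum())
E
```

```text
t 17.5 p [585.3  22.6 266.1] tool x ang 97.21 z [-2.e-03  6.e-04 -1.e+00] F [ 0.3  0.2 -0.1] 0.0027620902781766636
wrist L 0  plate z None 0
wrist R 328 [ 91.8  95.9 100. ] plate z 8.5 1991
top L 40 [87.  94.8 99.2] plate z 9.9 215
top R 0  plate z 10.7 2
side L 35 [92.9 95.7 98.5] plate z 10.6 173
side R 50 [ 87.3  95.9 103.3] plate z 10.2 130
```

```bash
python3 -c "
from h import *
print(workorder.finish_job())"
```

```text
the job is handed in; nothing more can be done
None
```

The cover plate is back on the outlet and, by my last measurements, seated flush with both catches closed. The job is handed in at about 17.6 s of the 48 s allowed.

**What I did:**
- I picked out the grey 190 mm plate with the window, not the turquoise look-alike or the short blank, and gripped it by its long edges.
- I lowered it level onto the pin tips and released it. It tilted down the pins onto the catches.
- I pressed first the left end and then the right with closed fingers, along the face normal, to a hard stop. The highest force I read was about 22 N.

**Last checks:**
- **Plate height:** by the wrist camera its top is 8.2, 7.8 and 8.0 mm above the rim at the left, middle and right; 8 mm is fully home. Both ends lie parallel to the face within 0.2°. The middle showed a 4° slope, which I put down to the window and socket hole in that strip.
- **Switch and pins:** in the last picture the switch shows through its window and both pins come through their holes.
- **Catches:** the right nose measured 91.8 mm from the outlet centre, against 91.7 mm when closed. The left one is seen over the plate's end in the picture, and coarse depth readings from the side camera put it at much the same distance as the right (95.7 and 95.9 mm).

**Disagreement:** the overhead and side cameras put the plate 2 to 3 mm higher (9.9 to 10.7 mm). I trusted the closer wrist readings, since the calibration of these cameras is only good to about 2 mm.

I saw no contact with anything else on the worktop, and the arm was clear of everything when I handed in.

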